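# Walk the die block round onto the fence key

## Task

The heavy notched die block stands askew on the counter in front of the fence. Walk it round with pushes of the fingers, at its corners and sides as needed, until one of its two notched long sides faces the fence, then push it fully home, so that the notch takes the round key and that side lies flush against the fence. Slide it only: do not lift or tip it, keep the bearing cup in the recess in its top, and leave the wheel hub, spanner, small hub shell and oil bottle nearby where they are.

Things in the scene. Friction and masses are not known exactly. Their poses are not given: they have to be found in the camera images.
- fence: a dark cast angle plate screwed to the counter, fixed; upright wall 200 mm long (its y), 14 mm thick, 48 mm high, with webs and a 60 mm deep foot behind it. Origin at the foot of its flat front face, half-way along, on the counter (z = 0); its +x axis points into the fence, away from the block, so the face is its plane x = 0 and looks to -x.
- key (a point): top of the key, on its axis: a fixed upright round pin, 20 mm in diameter, 40 mm high, half-way along the fence, its axis in the fence's front face, so that a half-round 10 mm deep stands out of the face
- die_block: loose grey metal block, about 0.9 kg, 92 mm (its x) x 120 mm (its y) x 40 mm high, standing on the counter (friction about 0.6); origin at the centre of its underside, z up. Each long side (+x and -x) has a notch in its middle; either may take the key. Home, its origin lies 46 mm in front of the fence's face, its x axis parallel to the fence's x, either way round; it starts 40 to 90 degrees off.
- notch_a (a point): middle of the mouth of the notch in the block's +x side, half-way up, 46 mm from the block's axis. The notch runs from top to bottom, 24 mm wide and 16 mm deep, its mouth flared at 45 degrees to 34 mm wide
- notch_b (a point): the same for the equal notch in the block's -x side
- bearing_cup: black bearing ring, 37 mm across and 9 mm high, lying loose in a round recess (41 mm across, 5 mm deep) in the middle of the block's top, so that it stands 4 mm out; origin at the centre of its underside. It rides along with the block.
- wheel_hub: bystander: silver wheel hub standing on end, 90 mm across, 79 mm high, to the front left; origin at the centre of its underside
- hub_shell: bystander: small bare silver hub shell lying on its side, 52 mm across and high, 62 mm long (along its y), to the right; origin at the centre of its underside
- oil_bottle: bystander: cream oil bottle with a red spout, 45 mm across, 165 mm high, to the right; origin at the centre of its underside
- spanner: bystander: chromed open-ended spanner 173 mm long (along its y), 6 mm high, lying in front; origin at the centre of its underside
- tall_bottle (a point): foot of the fixed dark green bottle right of the work, 74 mm across and 236 mm high: an obstacle for the gripper. On the other side the work is bounded by the next counter, whose top stands 70 mm higher, from y = 0.40 m on (robot frame)

How it is judged:
At the end, for the whole second after the job is handed in: The block stands flat on the counter with a notch over the key: its side lies against the fence within 3 mm and parallel to it within 0.04 rad (about 2 degrees), centred on the key within 5 mm, at rest, with the bearing cup in its recess (x of die_block in the frame of fence between -0.049 and -0.043 m and y of die_block in the frame of fence between -0.005 and 0.005 m and angle between the x axis of die_block and the x axis of fence, either way round below 0.04 rad and height (world z) of die_block below 0.004 m and angle between die_block's own z axis and vertical below 0.04 rad and linear speed of die_block below 0.01 m/s and horizontal distance between bearing_cup and die_block below 0.006 m); the robot touches nothing.
It fails at once if the block is lifted off the counter by more than 10 mm (height (world z) of die_block above 0.01 m).
It fails at once if the block is tipped by more than 0.12 rad (angle between die_block's own z axis and vertical above 0.12 rad).
It fails at once if the bearing cup leaves its recess (horizontal distance between bearing_cup and die_block above 0.01 m or z of bearing_cup in the frame of die_block above 0.042 m).
It fails at once if the wheel hub, the hub shell, the oil bottle or the spanner is moved by more than 20 mm (distance of any of wheel_hub, hub_shell, oil_bottle, spanner from where it was at the start of the episode above 0.02 m).
It also fails if it takes over 72 s, if anything falls off the work surface, if the arm or the gripper's body presses on something with over 40 N, if the wrist force passes 120 N, or if a joint passes its speed limit or range.

## Robot

A 6-joint arm with a two-finger parallel gripper is mounted at the origin on a cart in front of the work surface, level with it; the furniture and walls round the work are solid. World frame = base frame: x ahead of the robot, y to its left, z up, the work surface at z = 0. Lengths are in m, angles in rad, forces in N, time in s.
With the tool pointing down it reaches from about 0.3 to 0.95 m from the base axis. Payload 3.1 kg.
Tool frame: the origin (TCP) lies midway between the tips of the shut fingers; the grasp point (between the pads) lies 19 mm behind it; z points along the fingers, y is the direction in which the jaws open and shut (so a half turn about z gives the same grasp; the last joint's range is limited). The gripper opens to 85 mm and grips with 20 to 120 N. Pads are 22 mm wide; open, the fingers measure 114 mm over their backs; the gripper's body (76 mm by 85 mm) begins 54 mm behind the grasp point. The pads swing forward as they close: fully open they stand 13 mm farther back than shut.
Start: joints at [-1.196, 0.308, 1.634, -0, 1.2, -0.07], TCP at [0.269, -0.564, 0.231] pointing down, gripper open.
Joint ranges: [-3.06, 3.06], [-0.79, 1.96], [0.05, 2.63], [-1.19, 4.34], [0.05, 2.64], [-2.94, 2.94]. Speed limits (rad/s): [2.79, 2.79, 3.14, 3.14, 3.14, 3.14].

## Interface

Orientations are given as a unit quaternion [w, x, y, z].
In Python, from cell import r, cams, recognise, masks_of, spot_point gives the robot as it stands. The module is installed in compiled form; this text tells all that it offers.
- The arm moves only by the tool play_rows, never from a script. Its arguments are lists of equal length, an entry for each row: "delta_pos": the shift along the world's x, y, z in units of 50 mm (1.0 is 50 mm), a list of three; "rotation": the turn, a rotation vector about the world's x, y, z in units of 5 degrees (1.0 is 5 degrees), a list of three; "claw": the opening, from 0 (shut) to 1 (fully open). A call has 1 to 8 rows; each row shifts and turns the pose as measured when the row begins; what a row does not reach is not made up. A row lasts 1/8 s, in which the tool goes at most 62.5 mm and 10.7 degrees, less where a joint would pass 70% of its speed; a pose out of reach is approached as far as the arm can. A call is refused whole if a number of a shift passes 1 or a number of a turn 1, either way. A call with a gripper value outside its range is refused whole. The fingers move at their own pace and stop on an object; "force" is the grip in N (left out, the last holds). Time passes only in rows, so rows that do not move let the fingers close. It gives the time, the measured TCP pose, the force and the opening at its end, in the units of the state.
- r.get_state(): the state, without advancing time (a new reading comes with each control period).
- cams.snapshot(name): name is "scene" or "side" or "wrist"; returns the picture (384x512x3 uint8, red, green, blue); there is no depth.
- cams.calibration(name): a dict with "mtx" (3x3 intrinsics, pixels), "D" ([k1, k2, p1, p2, k3] as OpenCV has them; the pictures are not rectified), "view" (4x4, takes a point from world to camera coordinates). Camera axes: x right, y up, looking along -z (the intrinsics and any distortion apply to the point x, -y, -z); pixel columns grow to the right and rows downward; lengths in m; the calibration is good to about 2 mm. A picture is of the moment at which its call begins: read the wrist's pose just before it. calibration takes no time and is no camera call; for the wrist camera it gives the pose at the moment of the call.
- r.close_job(): hands the job in, once; it reports no verdict.
Trained networks look in the newest picture that a camera, given by its name, has taken for a name from the list of things; names that differ only in an ending like _2 or _b are one class to them, and where a whole thing is asked for, a point or a joint stands for the part that bears it (a point fixed in the world has none). Each returns a list of dicts, best first, with "confidence" (0 to 1); they miss things now and then, are a little off and sometimes report something else, mostly with a low value. They report only what shows in the picture. A call takes as long as a camera call.
- recognise(camera, label): "position" ([x, y, z] in m, in the coordinates of the camera as it stood for that picture, good to about 4 mm: the middle of the surface that is visible of it).
- masks_of(camera, label): "region" (384x512 bool, what is visible of it).
- spot_point(camera, label): "position" ([x, y, z] in m, in the coordinates of the camera as it stood for that picture, good to about 4 mm: a listed point, or the origin of a listed thing).
The state is a dict: "clock": time; "qpos": joint angles; "joint_vel": joint speeds; "tau": joint torques, N m; "eef_pos": TCP position; "tcp_rot": TCP orientation; "wrist_force": force on the tool from outside, world axes, zero at the start; "moment": the same for the moment, N m; "opening": finger opening in m.
Only numpy, scipy, OpenCV 4.12 (cv2) and the standard library are available. Lean on these libraries where they do the work, as an engineer would, in place of code of your own. Each camera call takes 0.05 s, during which the arm holds its last target.

## Working session

There is one attempt and no reset: what is moved stays moved. The work goes in short steps, Python scripts to look and compute and a tool call to move; the robot and the scene stay as the last step left them, time stands still between calls to the robot, and variables do not carry over. Pictures are saved under pics/ and viewed, and the job is handed in when it is done.

Besides the shell and the picture viewer there is one more tool, called after ">>>" as name(argument=value, ...), one argument or row to a line, values as JSON. play_rows: Moves the arm, as the interface text tells. Its arguments: {"type":"object","properties":{"delta_pos":{"type":"array"},"rotation":{"type":"array"},"claw":{"type":"array"},"force":{"type":"number"}},"required":["delta_pos","rotation","claw"]}

```bash
mkdir -p pics; cat > h.py <<'E'
import numpy as np,cv2
from cell import r,cams,recognise,masks_of,spot_point
def snap(c,n):
    im=cams.snapshot(c); cv2.imwrite(f'pics/{n}.png',im[:,:,::-1]); return im
def w(c,p):
    V=np.array(cams.calibration(c)['view']); return (np.linalg.inv(V)@np.r_[p,1])[:3]
def proj(c,P):
    k=cams.calibration(c);V=np.array(k['view']);q=(V@np.c_[np.atleast_2d(P),np.ones(len(np.atleast_2d(P)))].T).T[:,:3]
    q=q*[1,-1,-1]
    return cv2.projectPoints(q,np.zeros(3),np.zeros(3),np.array(k['mtx']),np.array(k['D'],float))[0][:,0]
def ray(c,uv,z):
    k=cams.calibration(c);V=np.linalg.inv(np.array(k['view']))
    n=cv2.undistortPoints(np.array([[uv]],float),np.array(k['mtx']),np.array(k['D'],float))[0,0]
    d=V[:3,:3]@np.array([n[0],-n[1],-1]);o=V[:3,3]
    return o+d*(z-o[2])/d[2]
E
python3 - <<'E'
from h import *
np.set_printoptions(precision=4,suppress=True)
for c in ['scene','side']:
    snap(c,c+'0')
    print(c,np.linalg.inv(np.array(cams.calibration(c)['view']))[:3,3])
    for l in ['fence','key','die_block','notch_a','bearing_cup','wheel_hub','hub_shell','oil_bottle','spanner','tall_bottle']:
        for d in spot_point(c,l)[:3]: print(l,round(d['confidence'],2),w(c,d['position']))
print(r.get_state())
E
```

```text
scene [0.0783 0.7673 0.7754]
fence 0.93 [ 0.6548  0.2369 -0.0037]
fence 0.24 [ 0.3442  0.1735 -0.0029]
key 0.58 [0.6571 0.2363 0.0376]
key 0.29 [0.3286 0.3367 0.0038]
die_block 0.69 [0.5266 0.2228 0.002 ]
notch_a 0.91 [0.5324 0.1815 0.0195]
notch_a 0.88 [0.5179 0.2691 0.0179]
bearing_cup 0.53 [0.5243 0.2247 0.0337]
wheel_hub 0.74 [0.326  0.3359 0.0049]
wheel_hub 0.49 [ 0.4433 -0.0787  0.0004]
hub_shell 0.83 [ 0.4439  0.0225 -0.0035]
oil_bottle 0.84 [ 0.4436 -0.0822  0.0014]
spanner 0.6 [0.3424 0.175  0.    ]
tall_bottle 0.74 [ 0.4428  0.0193 -0.0016]
side [ 0.4071 -0.5593  0.6641]
fence 0.59 [ 0.6558  0.2388 -0.0014]
key 0.82 [0.654  0.2342 0.0421]
die_block 0.91 [ 0.5253  0.2204 -0.0068]
notch_a 0.85 [0.5371 0.1802 0.0204]
notch_a 0.6 [0.5165 0.2709 0.0203]
bearing_cup 0.65 [ 0.4427  0.0217 -0.0018]
bearing_cup 0.52 [ 0.3427  0.1693 -0.0001]
bearing_cup 0.43 [0.5229 0.2223 0.0337]
hub_shell 0.91 [0.4431 0.0228 0.0009]
oil_bottle 0.74 [ 0.445  -0.0845 -0.0007]
spanner 0.63 [0.3418 0.1711 0.0002]
{'clock': 1.1, 'qpos': array([-1.1957,  0.3081,  1.6338, -0.    ,  1.1997, -0.0697]), 'joint_vel': array([ 0.    , -0.0002, -0.0007,  0.0001,  0.0013, -0.0003]), 'tau': array([  0.0008, -41.5296, -27.7087,  -0.    ,   0.001 ,  -0.    ]), 'eef_pos': array([ 0.2689, -0.5642,  0.2313]), 'tcp_rot': array([0.    , 0.9754, 0.2206, 0.    ]), 'wrist_force': array([ 0.3394, -0.1006,  1.2432]), 'moment': array([-0.02  , -0.0235, -0.0151]), 'opening': 0.08513915608977857}
```

View pics/scene0.png

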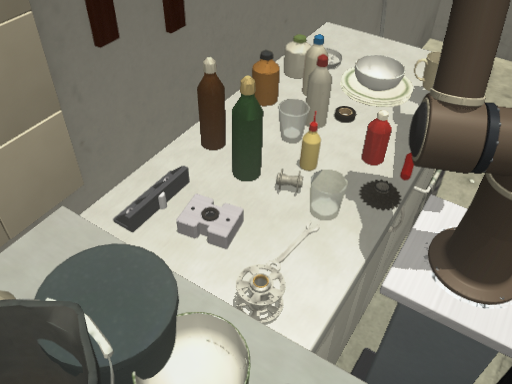

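View pics/side0.png

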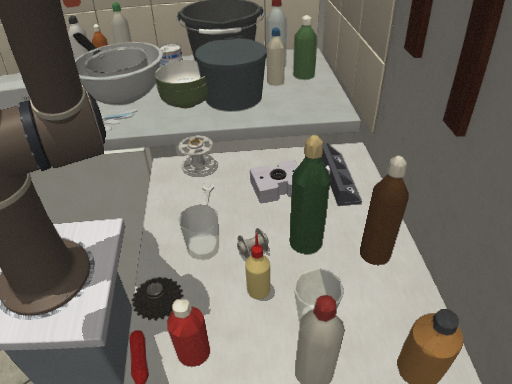

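```bash
cat >> h.py <<'E'
from scipy.optimize import minimize
def prism(poly,h,x,y,a):
    c,s=np.cos(a),np.sin(a);P=np.array(poly)@np.array([[c,s],[-s,c]])+[x,y]
    return np.c_[P,np.zeros(len(P))],np.c_[P,np.full(len(P),h)]
BL=[(.046,-.060),(.046,-.017),(.041,-.012),(.030,-.012),(.030,.012),(.041,.012),(.046,.017),(.046,.06),(-.046,.06),(-.046,.017),(-.041,.012),(-.03,.012),(-.03,-.012),(-.041,-.012),(-.046,-.017),(-.046,-.06)]
def sil(c,poly,h,p,S=4):
    b,t=prism(poly,h,*p); B=proj(c,b);T=proj(c,t);m=np.zeros((384*S,512*S),np.uint8)
    f=lambda q:cv2.fillPoly(m,[np.round((q+.5)*S-.5).astype(np.int32)],1)
    f(B);f(T)
    for i in range(len(B)):
        j=(i+1)%len(B);f(np.array([B[i],B[j],T[j],T[i]]))
    return cv2.resize(m.astype(np.float32),(512,384),interpolation=cv2.INTER_AREA)
def fit(items,poly,h,p0,st=(.01,.01,.15)):
    # items: (cam, mask, occl mask to ignore or None)
    def cost(p):
        s=0
        for c,m,o in items:
            d=np.abs(sil(c,poly,h,p)-m)
            if o is not None:d=d*~o
            s+=d.sum()
        return s
    p0=np.array(p0,float);best=None
    for k in range(3):
        sx=np.vstack([p0]+[p0+np.eye(3)[i]*st[i]*(.5**k)*(1 if k%2==0 else -1) for i in range(3)])
        q=minimize(cost,p0,method='Nelder-Mead',options=dict(initial_simplex=sx,xatol=1e-4,fatol=.2,maxiter=150));p0=q.x
    return p0,q.fun
def mask(c,l,near=None):
    ms=masks_of(c,l)
    for d in ms:
        v,u=np.nonzero(d['region'])
        print(c,l,round(d['confidence'],2),len(u),u.mean().round(),v.mean().round())
    return ms
E
python3 - <<'E'
from h import *
np.set_printoptions(precision=4,suppress=True)
im={c:snap(c,c+'1') for c in['scene','side']}
M={}
for c in im:
    for l in['die_block','fence','bearing_cup','tall_bottle','wheel_hub']:
        M[c,l]=[(d['confidence'],d['region']) for d in mask(c,l)]
import pickle;pickle.dump(M,open('M.pkl','wb'))
for c in im:
    a=cv2.resize(im[c][:,:,::-1],None,fx=4,fy=4,interpolation=cv2.INTER_CUBIC)
    a=a[620:1020,420:1020] if c=='scene' else a[520:920,950:1550]
    cv2.imwrite(f'pics/{c}z.png',a)
E
```

```text
scene die_block 0.63 2192 210.0 221.0
scene fence 0.68 1874 153.0 199.0
scene fence 0.55 316 289.0 180.0
scene bearing_cup 0.69 166 210.0 214.0Traceback (most recent call last):
  File "<stdin>", line 7, in <module>
  File "h.py", line 43, in mask
    ms=masks_of(c,l)
ValueError: it knows: bearing_cup, die_block, fence, hub_shell, key, notch, oil_bottle, spanner, wheel_hub
```

```bash
python3 - <<'E'
from h import *
np.set_printoptions(precision=4,suppress=True)
im={c:snap(c,c+'1') for c in['scene','side']}
M={}
for c in im:
    for l in['die_block','fence','bearing_cup']:
        M[c,l]=[(d['confidence'],d['region']) for d in mask(c,l)]
import pickle;pickle.dump(M,open('M.pkl','wb'))
for c in im:
    a=cv2.resize(im[c][:,:,::-1],None,fx=4,fy=4,interpolation=cv2.INTER_CUBIC)
    a=a[620:1020,420:1020] if c=='scene' else a[520:920,950:1550]
    cv2.imwrite(f'pics/{c}z.png',a)
m=M['scene','die_block'][0][1].astype(np.float32)
for a0 in (-1.38,):
  print('block',fit([('scene',m,None)],BL,.04,(.525,.223,a0)))
c='scene'
print('tall',ray('scene',(247,177),0), ray('side',(308,250),0))
E
```

```text
scene die_block 0.84 2157 210.0 221.0
scene die_block 0.47 1936 153.0 199.0
scene fence 0.86 1921 153.0 199.0
scene bearing_cup 0.61 146 210.0 214.0
side die_block 0.72 1202 272.0 181.0
side fence 0.97 1259 339.0 177.0
side bearing_cup 0.47 132 278.0 174.0
block (array([ 0.5244,  0.2247, -1.3871]), np.float64(301.625))
tall [0.5479 0.0433 0.    ] [0.5604 0.0089 0.    ]
```

View pics/scenez.png

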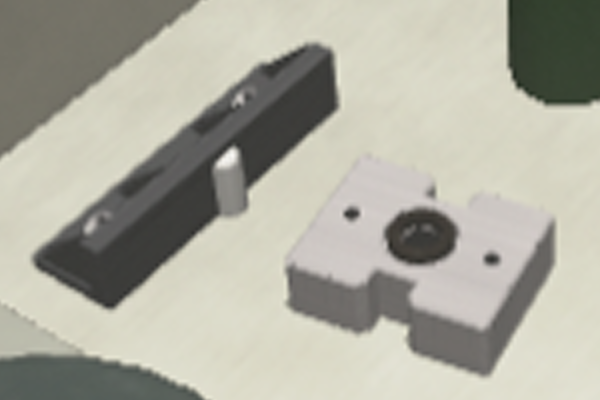

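View pics/sidez.png

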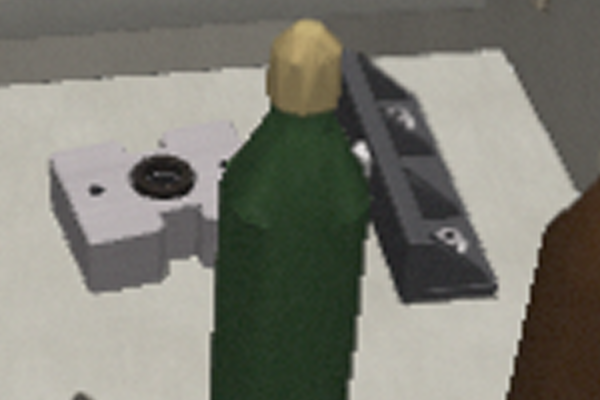

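```bash
python3 - <<'E'
from h import *
np.set_printoptions(precision=4,suppress=True)
f=lambda x,y:((x+420.5)/4-.5,(y+620.5)/4-.5)
g=lambda x,y:((x+950.5)/4-.5,(y+520.5)/4-.5)
A=ray('scene',f(110,307),0);B=ray('scene',f(338,108),0)
print('fence',A,B,np.linalg.norm(A-B),(A+B)/2,'yaw',np.arctan2(-(A-B)[0],(A-B)[1]))
T=[ray('scene',f(*q),.04) for q in[(365,153),(555,215),(487,330),(288,265)]]
print(np.array(T),np.mean(T,0))
for i in range(4):
    d=T[(i+1)%4]-T[i];print(np.linalg.norm(d),np.degrees(np.arctan2(d[1],d[0])))
print('cup',ray('scene',f(422,233),.044))
print('side block',ray('side',g(50,160),.04),ray('side',g(90,243),.04),ray('side',g(235,122),.04),'cup',ray('side',g(163,176),.044))
print('fence side',ray('side',g(405,303),0), 'keytop',ray('scene',f(229,153),.04))
# overlays
im=cams.snapshot('scene')[:,:,::-1].copy()
b,t=prism(BL,.04,.5244,.2247,-1.387)
a=cv2.resize(im,None,fx=4,fy=4,interpolation=cv2.INTER_CUBIC)
for P in(b,t): cv2.polylines(a,[np.int32(np.round((proj('scene',P)+.5)*4))],True,(0,0,255),1)
cv2.imwrite('pics/ov1.png',a[620:1020,420:1020])
E
```

```text
fence [0.6583 0.3337 0.    ] [0.6556 0.1367 0.    ] 0.19707766177002073 [0.6569 0.2352 0.    ] yaw -0.013950951846033652
[[0.5897 0.1901 0.04  ]
 [0.4736 0.1706 0.04  ]
 [0.4567 0.2588 0.04  ]
 [0.5706 0.281  0.04  ]] [0.5226 0.2251 0.04  ]
0.11766829078762955 -170.44801441967994
0.08985079955531426 100.8734261608695
0.11605574685850815 10.997968256796597
0.09283013994861511 -78.15039256972779
cup [0.5232 0.2251 0.044 ]
side block [0.4592 0.2501 0.04  ] [0.4752 0.1686 0.04  ] [0.579  0.2743 0.04  ] cup [0.5252 0.2203 0.044 ]
fence side [0.659  0.1372 0.    ] keytop [0.6533 0.2332 0.04  ]
```

View pics/ov1.png

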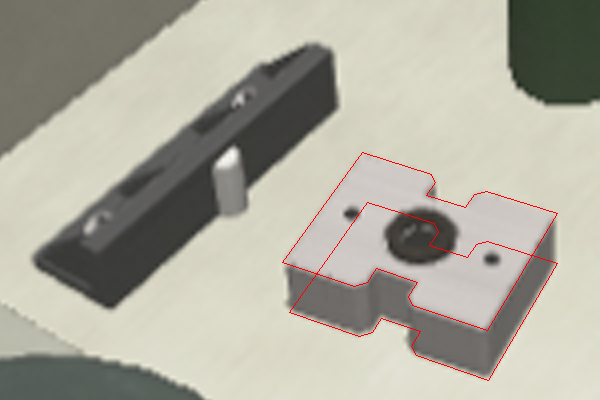

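>>> play_rows(
  delta_pos=[
    [0, 0, 1],
    [0, 0.5, 1],
    [0.24, 1, 0],
    [0.24, 1, 0],
    [0.24, 1, 0],
    [0.24, 1, 0],
    [0.24, 1, 0],
    [0.24, 1, 0],
  ],
  rotation=[
    [0, 0, -1],
    [0, 0, -1],
    [0, 0, -1],
    [0, 0, -1],
    [0, 0, -1],
    [0, 0, -0.1],
    [0, 0, 0],
    [0, 0, 0],
  ],
  claw=[0, 0, 0, 0, 0, 0, 0, 0],
)

```text
clock: 2.8
eef_pos: [0.3412, -0.2328, 0.3345]
tcp_rot: [0.001, 1.0, -0.011, 0.004]
wrist_force: [0.5, 0.1, -0.2]
opening: 0.0003
```

>>> play_rows(
  delta_pos=[
    [0.3, 1, 0],
    [0.3, 1, 0],
    [0.3, 1, 0],
    [0.3, 1, 0],
    [0.3, 1, 0],
    [0.3, 1, 0],
    [0.3, 1, 0],
    [0.3, 1, 0],
  ],
  rotation=[
    [0, 0, 0],
    [0, 0, 0],
    [0, 0, 0],
    [0, 0, 0],
    [0, 0, 0],
    [0, 0, 0],
    [0, 0, 0],
    [0, 0, 0],
  ],
  claw=[0, 0, 0, 0, 0, 0, 0, 0],
)

```text
clock: 3.8
eef_pos: [0.4633, 0.1809, 0.3378]
tcp_rot: [0.002, 1.0, -0.012, 0.01]
wrist_force: [-0.1, 0.1, 1.0]
opening: 0.0003
```

>>> play_rows(
  delta_pos=[
    [0.8, -0.1, -0.3],
    [0.8, -0.2, -0.5],
    [0.7, -0.15, -0.8],
    [0, 0, -1],
    [0, 0, -1],
    [0, 0, -1],
    [0, 0, -0.7],
    [0, 0, 0],
  ],
  rotation=[
    [0, 0, 0],
    [0, 0, 0],
    [0, 0, 0],
    [0, 0, 0],
    [0, 0, 0],
    [0, 0, 0],
    [0, 0, 0],
    [0, 0, 0],
  ],
  claw=[0, 0, 0, 0, 0, 0, 0, 0],
)

```text
clock: 4.8
eef_pos: [0.5833, 0.1642, 0.0679]
tcp_rot: [0.0, 1.0, -0.007, 0.014]
wrist_force: [0.5, -0.1, 0.2]
opening: -0.0001
```

```bash
python3 - <<'E'
from h import *
im=snap('scene','s2');s=r.get_state();print(s['eef_pos'],s['tcp_rot'])
print(ray('scene',(325,214),0),ray('side',(203,255),0))
E
```

```text
[0.58503539 0.16463184 0.06986747] [ 5.96852245e-05  9.99854095e-01 -6.77360172e-03  1.56812815e-02]
[0.33029459 0.04855317 0.        ] [3.38595379e-01 2.20353869e-02 1.11022302e-16]
```

View pics/s2.png

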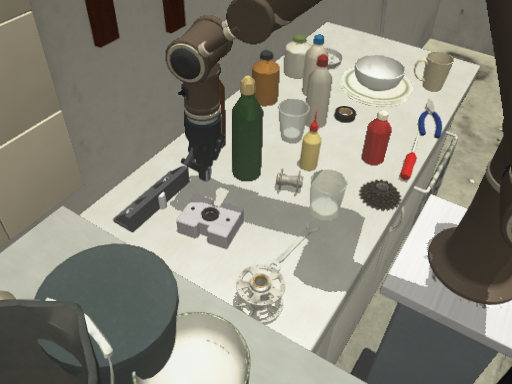

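>>> play_rows(
  delta_pos=[
    [-0.16, -0.1, -0.5],
    [0, 0, -0.5],
    [0, 0, -0.1],
    [0, 0.15, 0],
    [0, 0.15, 0],
    [0, 0.15, 0],
    [0, 0.15, 0],
    [0, 0.15, 0],
  ],
  rotation=[
    [0, 0.36, 0],
    [0, 0, 0],
    [0, 0, 0],
    [0, 0, 0],
    [0, 0, 0],
    [0, 0, 0],
    [0, 0, 0],
    [0, 0, 0],
  ],
  claw=[0, 0, 0, 0, 0, 0, 0, 0],
)

```text
clock: 5.85
eef_pos: [0.5905, 0.2007, 0.0284]
tcp_rot: [-0.001, 1.0, -0.006, 0.014]
wrist_force: [1.8, -3.0, -2.4]
opening: 0.0001
```

```bash
cat >> h.py <<'E'
def look(n,p0,cam='scene',show=True):
    im=snap(cam,n);ms=masks_of(cam,'die_block')
    s=r.get_state();print('tcp',s['eef_pos'].round(4),s['tcp_rot'].round(3),'F',s['wrist_force'].round(1),'t',s['clock'])
    ms=[d for d in ms if np.linalg.norm(np.array(np.nonzero(d['region'])).mean(1)[::-1]-proj(cam,[[p0[0],p0[1],.03]])[0])<20]
    p=p0
    if ms:
        p,c=fit([(cam,ms[0]['region'].astype(np.float32),None)],BL,.04,p0,(.01,.01,.1));print('block',p.round(4),'deg',np.degrees(p[2]).round(1),'cost',c,ms[0]['confidence'])
    for l in('die_block','notch_a','bearing_cup'):
        for d in spot_point(cam,l)[:2]: print(l,round(d['confidence'],2),w(cam,d['position']).round(4))
    a=cv2.resize(im[:,:,::-1],None,fx=4,fy=4,interpolation=cv2.INTER_CUBIC)
    b,t=prism(BL,.04,*p)
    a2=a.copy()
    cv2.polylines(a2,[np.int32(np.round((proj(cam,t)+.5)*4))],True,(0,0,255),1)
    cv2.imwrite(f'pics/{n}z.png',a2[570:1070,400:1100] if cam=='scene' else a2[420:920,800:1600])
    return p
E
python3 - <<'E'
from h import *
look('s3',(.524,.23,-1.3))
E
```

```text
tcp [0.5903 0.2014 0.0284] [-0.002  1.    -0.006  0.013] F [ 0.4 -1.2 -0.4] t 5.95
block [ 0.5231  0.2372 -1.1477] deg -65.8 cost 318.0625 0.73
die_block 0.57 [0.5246 0.2384 0.0008]
die_block 0.2 [ 0.3451  0.1737 -0.0029]
notch_a 0.63 [0.5045 0.2794 0.0168]
notch_a 0.61 [0.5411 0.1983 0.0196]
bearing_cup 0.65 [0.5223 0.2372 0.0357]
```

View pics/s3z.png

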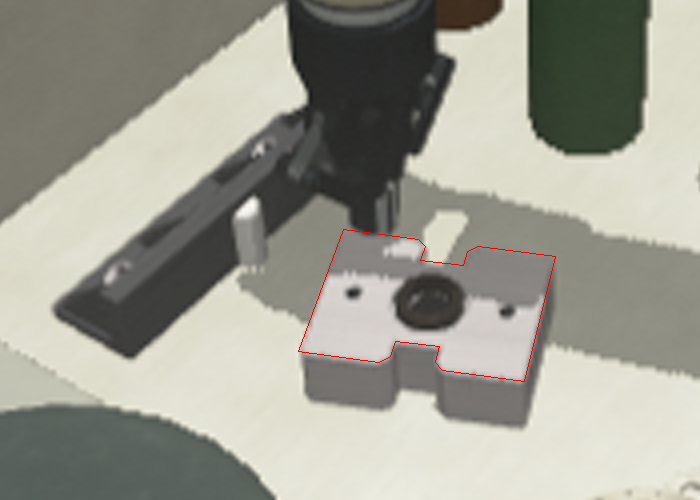

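>>> play_rows(
  delta_pos=[
    [-0.2, 0, -0.3],
    [-0.2, 0.1, -0.2],
    [-0.2, 0.15, 0],
    [-0.15, 0.2, 0],
    [-0.15, 0.2, 0],
    [-0.15, 0.2, 0],
  ],
  rotation=[
    [0, 0.2, 0],
    [0, 0, 0],
    [0, 0, 0],
    [0, 0, 0],
    [0, 0, 0],
    [0, 0, 0],
  ],
  claw=[0, 0, 0, 0, 0, 0],
)

```text
clock: 6.85
eef_pos: [0.555, 0.2394, 0.0105]
tcp_rot: [-0.001, 1.0, -0.006, 0.022]
wrist_force: [4.1, -2.2, -0.2]
opening: -0.0
```

```bash
python3 - <<'E'
from h import *
look('s4',(.523,.25,-.95))
E
```

```text
tcp [0.5535 0.2402 0.0104] [-0.001  1.    -0.006  0.021] F [ 0.7 -0.2  0.6] t 6.95
block [ 0.4893  0.265  -0.8541] deg -48.9 cost 244.6875 0.62
die_block 0.92 [ 4.905e-01  2.643e-01 -2.000e-04]
notch_a 0.68 [0.5184 0.2318 0.0202]
notch_a 0.55 [0.4582 0.2983 0.0172]
bearing_cup 0.73 [ 0.4481 -0.0817 -0.003 ]
bearing_cup 0.61 [0.4888 0.2642 0.0359]
```

View pics/s4z.png

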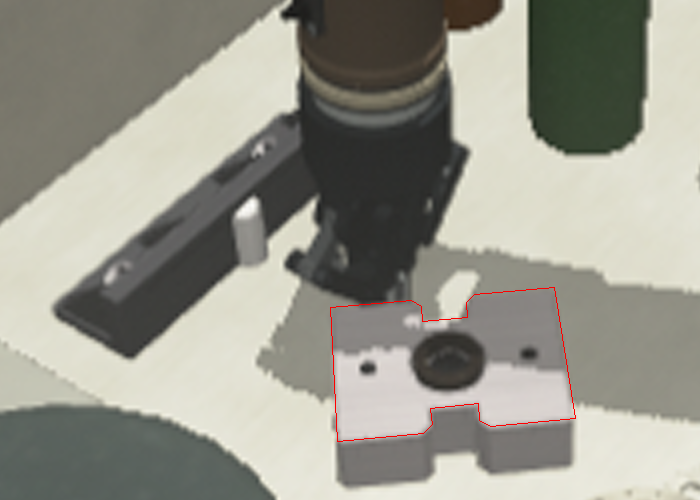

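>>> play_rows(
  delta_pos=[
    [0.2, -0.2, 0.3],
    [0, 0, 1],
    [-0.3, 0, 0.9],
    [-0.8, 0.3, 0],
    [-1, 0.4, 0],
    [-0.9, 0.4, 0],
    [-0.2, 0, 0],
    [0, 0, 0],
  ],
  rotation=[
    [0, 0.5, 0],
    [0, 0, 0],
    [0, 0, 0],
    [0, 0, 0],
    [0, 0, 0],
    [0, 0, 0],
    [0, 0, 0],
    [0, 0, 0],
  ],
  claw=[0, 0, 0, 0, 0, 0, 0, 0],
)

```text
clock: 8.1
eef_pos: [0.3919, 0.2824, 0.1193]
tcp_rot: [0.0, 1.0, -0.008, -0.011]
wrist_force: [0.6, 0.5, 0.2]
opening: 0.0002
```

>>> play_rows(
  delta_pos=[
    [0.3, 0.2, -0.3],
    [0, 0, -0.6],
    [0, 0, -0.5],
    [0, 0, -0.3],
    [0, 0, 0],
  ],
  rotation=[
    [0, -0.25, 0],
    [0, 0, 0],
    [0, 0, 0],
    [0, 0, 0],
    [0, 0, 0],
  ],
  claw=[0, 0, 0, 0, 0],
)

```text
clock: 8.72
eef_pos: [0.4148, 0.2916, 0.0329]
tcp_rot: [-0.001, 1.0, -0.011, 0.003]
wrist_force: [0.2, -0.2, 0.1]
opening: -0.0
```

>>> play_rows(
  delta_pos=[
    [0, 0, -0.2],
    [0.1, -0.12, 0],
    [0.1, -0.12, 0],
    [0.1, -0.12, 0],
    [0.1, -0.12, 0],
    [0.1, -0.12, 0],
    [0.1, -0.12, 0],
    [0.1, -0.12, 0],
  ],
  rotation=[
    [0, 0, 0],
    [0, 0, 0],
    [0, 0, 0],
    [0, 0, 0],
    [0, 0, 0],
    [0, 0, 0],
    [0, 0, 0],
    [0, 0, 0],
  ],
  claw=[0, 0, 0, 0, 0, 0, 0, 0],
)

```text
clock: 9.72
eef_pos: [0.4439, 0.2481, 0.0236]
tcp_rot: [-0.002, 1.0, -0.014, -0.005]
wrist_force: [-4.1, 2.2, 0.2]
opening: 0.0001
```

```bash
python3 - <<'E'
from h import *
look('s5',(.505,.25,-.5))
E
```

```text
tcp [0.4445 0.2475 0.0235] [-0.001  1.    -0.014 -0.005] F [-1.9 -0.4  0.1] t 9.825
block [ 0.5086  0.2534 -0.4455] deg -25.5 cost 939.1875 0.84
die_block 0.7 [0.5482 0.2341 0.0168]
notch_a 0.8 [0.5474 0.233  0.0193]
notch_a 0.72 [0.4662 0.2707 0.0176]
bearing_cup 0.71 [ 0.3452  0.1736 -0.0006]
bearing_cup 0.44 [0.5091 0.2525 0.0355]
```

View pics/s5z.png

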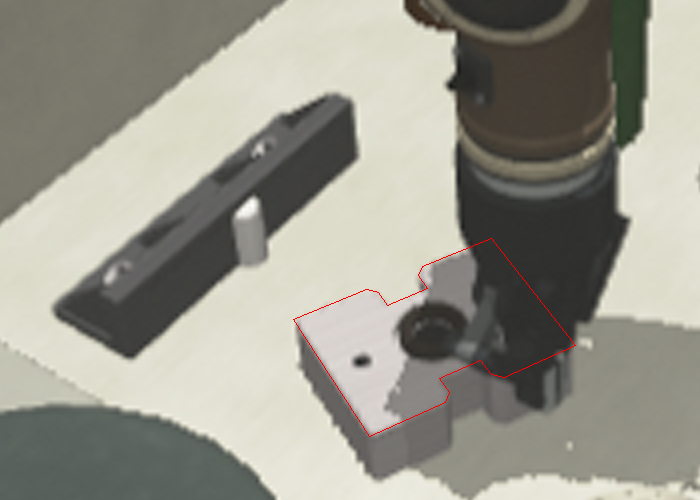

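>>> play_rows(
  delta_pos=[
    [-0.3, -0.05, 0],
    [0, -0.1, -0.1],
    [0.14, -0.06, 0],
    [0.14, -0.06, 0],
    [0.14, -0.06, 0],
    [0.14, -0.06, 0],
    [0.14, -0.06, 0],
    [0.14, -0.06, 0],
  ],
  rotation=[
    [0, 0, 0],
    [0, 0, 0],
    [0, 0, 0],
    [0, 0, 0],
    [0, 0, 0],
    [0, 0, 0],
    [0, 0, 0],
    [0, 0, 0],
  ],
  claw=[0, 0, 0, 0, 0, 0, 0, 0],
)

```text
clock: 10.98
eef_pos: [0.4548, 0.2231, 0.0193]
tcp_rot: [-0.001, 1.0, -0.017, -0.025]
wrist_force: [-11.5, 3.2, 10.3]
opening: 0.0002
```

```bash
python3 - <<'E'
from h import *
look('s6',(.525,.245,-.2))
E
```

```text
tcp [0.4555 0.2226 0.0192] [-0.     1.    -0.017 -0.025] F [-9.9  1.5  9.5] t 11.075
block [ 0.5194  0.2497 -0.2336] deg -13.4 cost 771.625 0.69
die_block 0.62 [ 0.5191  0.2481 -0.0011]
notch_a 0.81 [0.5656 0.2402 0.0191]
notch_a 0.78 [0.476  0.2597 0.0165]
bearing_cup 0.57 [0.518  0.2479 0.036 ]
```

View pics/s6z.png

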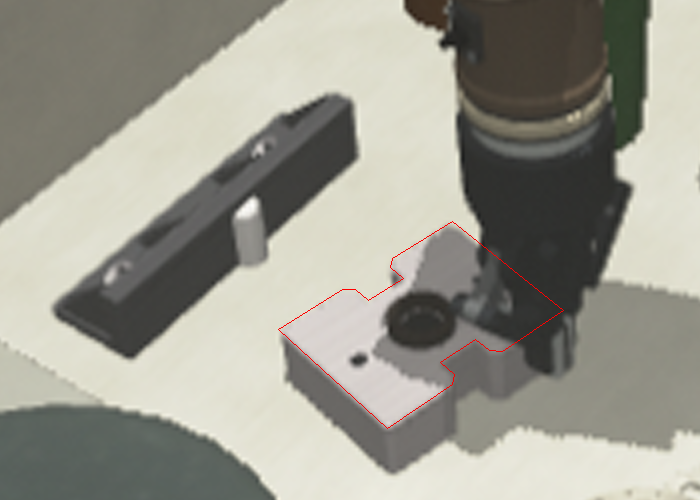

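>>> play_rows(
  delta_pos=[
    [-0.2, 0, 0.05],
    [-0.3, 0, 0.1],
    [0, 0, 0],
  ],
  rotation=[
    [0, 0, 0],
    [0, -0.5, 0],
    [0, 0, 0],
  ],
  claw=[0, 0, 0],
)

```text
clock: 11.6
eef_pos: [0.4328, 0.2227, 0.0274]
tcp_rot: [-0.002, 1.0, -0.017, 0.0]
wrist_force: [0.3, 0.7, -0.1]
opening: -0.0001
```

```bash
python3 - <<'E'
from h import *
look('s7',(.52,.25,-.23))
im=snap('side','d7');cv2.imwrite('pics/d7z.png',cv2.resize(im[:,:,::-1],None,fx=4,fy=4,interpolation=cv2.INTER_CUBIC)[420:1020,700:1500])
E
```

```text
tcp [0.4352 0.2233 0.0279] [-0.002  1.    -0.017  0.001] F [ 0.4 -0.2  0.2] t 11.7
block [ 0.5199  0.2501 -0.2295] deg -13.1 cost 414.3125 0.68
die_block 0.74 [ 5.210e-01  2.516e-01 -4.000e-04]
notch_a 0.97 [0.475  0.2591 0.0162]
notch_a 0.8 [0.5599 0.2397 0.0201]
bearing_cup 0.59 [0.5211 0.2457 0.034 ]
```

View pics/s7z.png

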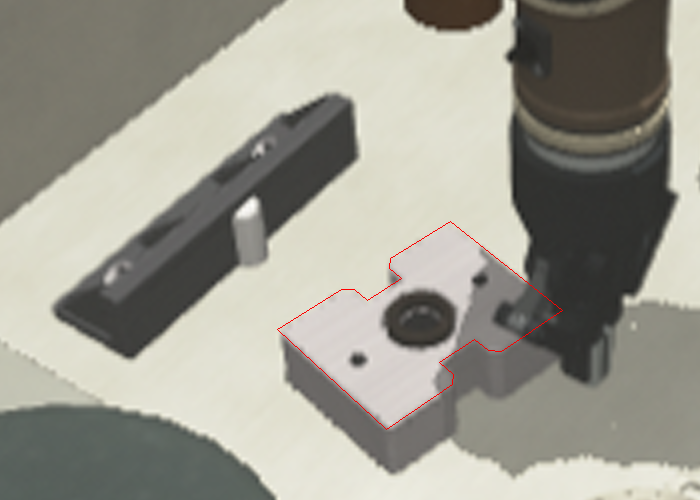

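View pics/d7z.png

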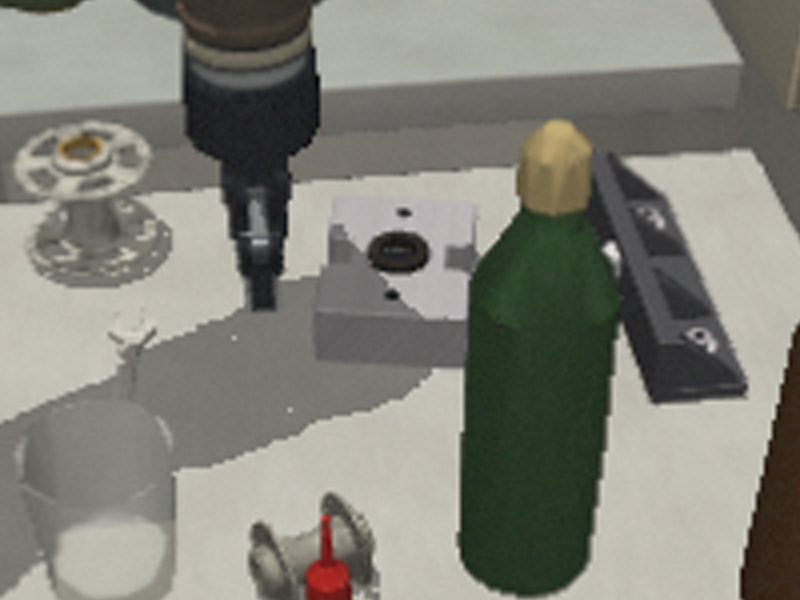

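>>> play_rows(
  delta_pos=[
    [-0.1, 0, 0.6],
    [0, 0, 1],
    [0, 0.2, 0.4],
    [0.1, 0.3, 0],
    [0.2, 0.4, 0],
    [0.2, 0.5, 0],
    [0.3, 0.5, 0],
    [0.3, 0.4, 0],
  ],
  rotation=[
    [0, 0, 1],
    [0, 0, 1],
    [0, 0, 1],
    [0, 0, 1],
    [0, 0, 1],
    [0, 0, 1],
    [0, 0, 1],
    [0, 0, 1],
  ],
  claw=[0, 0, 0, 0, 0, 0, 0, 0],
)

```text
clock: 12.9
eef_pos: [0.4887, 0.3398, 0.1302]
tcp_rot: [-0.001, 0.942, 0.334, 0.0]
wrist_force: [0.8, 0.5, 0.4]
opening: 0.0003
```

>>> play_rows(
  delta_pos=[
    [0.1, 0, 0],
    [0, 0, 0],
    [0, 0, 0],
    [0, 0, -0.4],
    [0, 0, -0.6],
    [0, 0, -0.6],
    [0, 0, -0.4],
    [0, 0, 0],
  ],
  rotation=[
    [0, 0, 1],
    [0, 0, 1],
    [0, 0, 1],
    [0, 0, 1],
    [0, 0, 1],
    [0, 0, 1],
    [0, 0, 0],
    [0, 0, 0],
  ],
  claw=[0, 0, 0, 0, 0, 0, 0, 0],
)

```text
clock: 13.9
eef_pos: [0.4995, 0.3423, 0.0265]
tcp_rot: [-0.002, 0.819, 0.573, 0.002]
wrist_force: [0.2, -0.2, -0.3]
opening: -0.0
```

>>> play_rows(
  delta_pos=[
    [0, -0.12, -0.1],
    [0, -0.14, 0],
    [0, -0.14, 0],
    [0, -0.14, 0],
    [0, 0, 0],
  ],
  rotation=[
    [0, 0, 0],
    [0, 0, 0],
    [0, 0, 0],
    [0, 0, 0],
    [0, 0, 0],
  ],
  claw=[0, 0, 0, 0, 0],
)

```text
clock: 14.52
eef_pos: [0.5018, 0.3162, 0.0246]
tcp_rot: [-0.003, 0.82, 0.572, 0.006]
wrist_force: [1.0, 0.2, 0.7]
opening: 0.0
```

```bash
python3 - <<'E'
from h import *
look('s8',(.52,.245,-.15))
E
```

```text
tcp [0.502  0.3163 0.0246] [-0.002  0.82   0.572  0.006] F [-0.5  0.1 -0.5] t 14.625
block [ 0.5194  0.2394 -0.2128] deg -12.2 cost 1174.6875 0.96
die_block 0.65 [5.220e-01 2.352e-01 1.000e-04]
notch_a 0.77 [0.5638 0.2304 0.0179]
notch_a 0.59 [0.4762 0.2508 0.0134]
bearing_cup 0.39 [0.5195 0.2385 0.0368]
```

View pics/s8z.png

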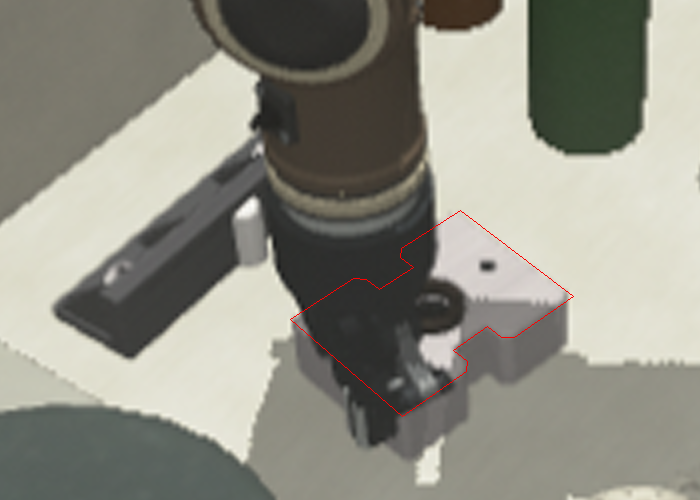

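>>> play_rows(
  delta_pos=[
    [0, 0.3, 0],
    [0, 0.1, 0.6],
    [0, 0, 1],
    [-0.2, -0.3, 0.5],
    [-0.2, -0.4, 0],
    [-0.3, -0.5, 0],
    [-0.3, -0.4, 0],
    [-0.3, -0.3, 0],
  ],
  rotation=[
    [0, 0, 0],
    [0, 0, -1],
    [0, 0, -1],
    [0, 0, -1],
    [0, 0, -1],
    [0, 0, -1],
    [0, 0, -1],
    [0, 0, -1],
  ],
  claw=[0, 0, 0, 0, 0.5, 1, 1, 1],
)

```text
clock: 15.78
eef_pos: [0.4378, 0.248, 0.1347]
tcp_rot: [-0.002, 0.956, 0.292, 0.01]
wrist_force: [0.2, -0.1, -0.5]
opening: 0.0723
```

```bash
python3 - <<'E'
from h import *
look('s9',(.52,.24,-.2))
E
```

```text
tcp [0.4363 0.2474 0.1341] [-0.001  0.956  0.293  0.009] F [ 1.1 -0.2  0. ] t 15.875
block [ 0.5213  0.2394 -0.1853] deg -10.6 cost 551.4375 0.75
die_block 0.91 [0.5241 0.2361 0.0031]
notch_a 0.94 [0.5629 0.2332 0.0175]
notch_a 0.73 [0.4762 0.2493 0.0167]
bearing_cup 0.66 [0.5183 0.2403 0.0345]
bearing_cup 0.57 [0.3272 0.3356 0.004 ]
```

View pics/s9z.png

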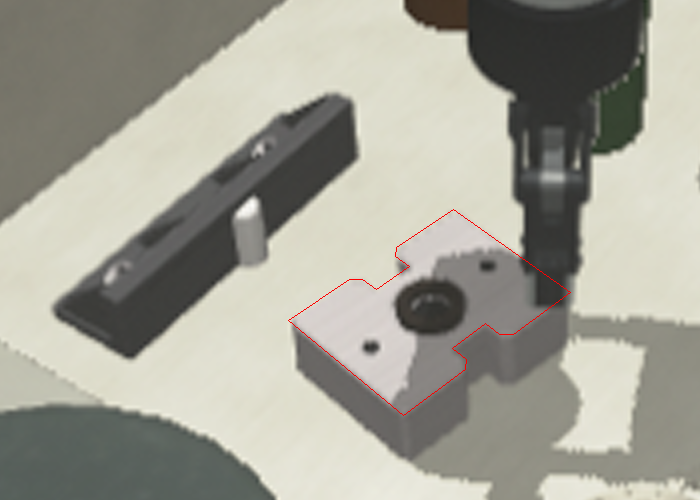

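>>> play_rows(
  delta_pos=[
    [-0.15, -0.05, 0],
    [-0.1, -0.05, 0],
    [0, 0, 0],
    [0, 0, -0.4],
    [0, 0, -0.6],
    [0, 0, -0.6],
    [0, 0, -0.5],
    [0, 0, 0],
  ],
  rotation=[
    [0, -0.25, -1],
    [0, 0, -1],
    [0, 0, -1],
    [0, 0, -1],
    [0, 0, -1],
    [0, 0, -1],
    [0, 0, -0.7],
    [0, 0, 0],
  ],
  claw=[1, 1, 1, 1, 1, 1, 1, 1],
)

```text
clock: 17.02
eef_pos: [0.4366, 0.2533, 0.0299]
tcp_rot: [0.006, 1.0, 0.003, 0.027]
wrist_force: [-0.4, 0.2, -0.6]
opening: 0.0854
```

>>> play_rows(
  delta_pos=[
    [-0.3, -0.15, -0.1],
    [0, -0.15, -0.2],
    [0, 0, 0],
  ],
  rotation=[
    [0.15, 0.6, 0],
    [0, 0, 0],
    [0, 0, 0],
  ],
  claw=[1, 1, 1],
)

```text
clock: 17.4
eef_pos: [0.4254, 0.2405, 0.0166]
tcp_rot: [-0.003, 1.0, 0.005, 0.004]
wrist_force: [0.6, -0.1, 0.5]
opening: 0.0855
```

>>> play_rows(
  delta_pos=[
    [0.3, -0.03, 0],
    [0.2, 0, -0.05],
    [0.14, 0, 0],
    [0.14, 0, 0],
    [0.14, 0, 0],
    [0.14, 0, 0],
    [0.14, 0, 0],
    [0, 0, 0],
  ],
  rotation=[
    [0, 0, -0.2],
    [0, 0, 0],
    [0, 0, 0],
    [0, 0, 0],
    [0, 0, 0],
    [0, 0, 0],
    [0, 0, 0],
    [0, 0, 0],
  ],
  claw=[1, 1, 1, 1, 1, 1, 1, 1],
)

```text
clock: 18.4
eef_pos: [0.4673, 0.2336, 0.0115]
tcp_rot: [0.005, 1.0, -0.01, -0.022]
wrist_force: [1.1, -0.3, -0.7]
opening: 0.0858
```

```bash
python3 - <<'E'
from h import *
look('s10',(.542,.238,-.02))
E
```

```text
tcp [0.4677 0.2337 0.0114] [ 0.005  1.    -0.01  -0.022] F [-1.6 -0.3 -0.6] t 18.5
die_block 0.7 [3.300e-01 3.337e-01 2.000e-04]
die_block 0.56 [ 0.5271  0.2346 -0.0007]
notch_a 0.84 [0.5707 0.2381 0.0221]
notch_a 0.57 [0.4808 0.2437 0.0198]
bearing_cup 0.51 [0.5247 0.2408 0.0349]
```

View pics/s10z.png

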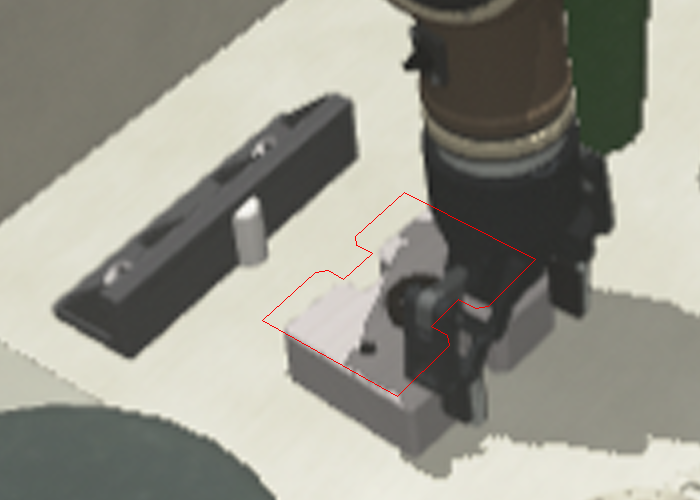

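>>> play_rows(
  delta_pos=[
    [0.14, -0.03, 0],
    [0.14, -0.03, 0],
    [0.14, -0.03, 0],
    [0.14, -0.03, 0],
    [0.14, -0.03, 0],
    [0.14, -0.03, 0],
    [0, 0, 0],
  ],
  rotation=[
    [-0.1, -0.6, 0.2],
    [0, -0.1, 0],
    [0, -0.1, 0],
    [0, -0.1, 0],
    [0, -0.1, 0],
    [0, 0, 0],
    [0, 0, 0],
  ],
  claw=[1, 1, 1, 1, 1, 1, 1],
)

```text
clock: 19.52
eef_pos: [0.4868, 0.2262, 0.0092]
tcp_rot: [0.011, 1.0, -0.001, -0.002]
wrist_force: [0.9, -0.3, -0.9]
opening: 0.0852
```

```bash
python3 - <<'E'
from h import *
look('s11',(.54,.238,-.02))
E
```

```text
tcp [0.4872 0.2262 0.0092] [ 0.011  1.    -0.001 -0.002] F [-2.3  1.   1.2] t 19.625
block [ 0.5425  0.236  -0.006 ] deg -0.3 cost 1073.375 0.8
die_block 0.68 [ 5.461e-01  2.328e-01 -4.000e-04]
notch_a 0.82 [0.588  0.2384 0.017 ]
notch_a 0.61 [0.4976 0.2382 0.0166]
bearing_cup 0.57 [0.5444 0.2347 0.0369]
```

View pics/s11z.png

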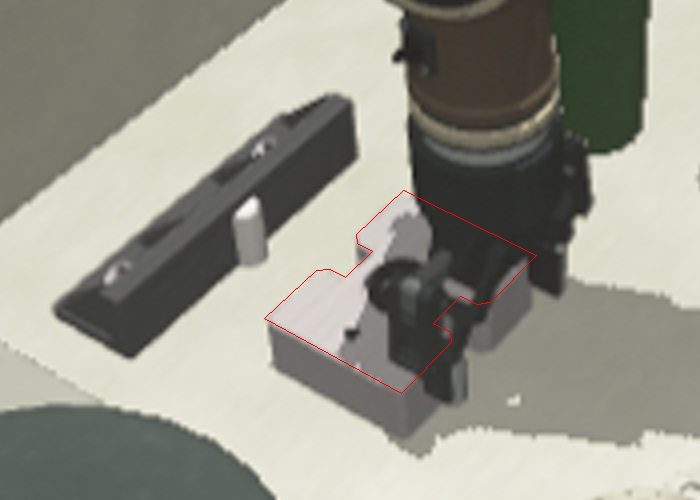

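>>> play_rows(
  delta_pos=[
    [0.16, 0, 0.02],
    [0.16, -0.01, 0],
    [0.16, -0.01, 0],
    [0.16, -0.01, 0],
    [0.16, -0.01, 0],
    [0.16, -0.01, 0],
    [0.16, -0.01, 0],
    [0, 0, 0],
  ],
  rotation=[
    [-0.2, -0.1, 0],
    [0, -0.1, 0],
    [0, -0.1, 0],
    [0, -0.1, 0],
    [0, -0.1, 0],
    [0, -0.1, 0],
    [0, 0, 0],
    [0, 0, 0],
  ],
  claw=[1, 1, 1, 1, 1, 1, 1, 1],
)

```text
clock: 20.78
eef_pos: [0.5096, 0.2203, 0.0063]
tcp_rot: [0.028, 1.0, -0.003, -0.012]
wrist_force: [0.2, 0.2, -0.1]
opening: 0.0854
```

```bash
python3 - <<'E'
from h import *
look('s12',(.57,.236,-.01))
E
```

```text
tcp [0.51   0.2202 0.0062] [ 0.028  1.    -0.003 -0.012] F [-1.4  0.2  1. ] t 20.875
block [ 0.567   0.233  -0.0033] deg -0.2 cost 1154.3125 0.95
die_block 0.76 [0.5679 0.2321 0.    ]
notch_a 0.88 [0.6109 0.2341 0.0208]
notch_a 0.82 [0.521  0.2334 0.015 ]
```

View pics/s12z.png

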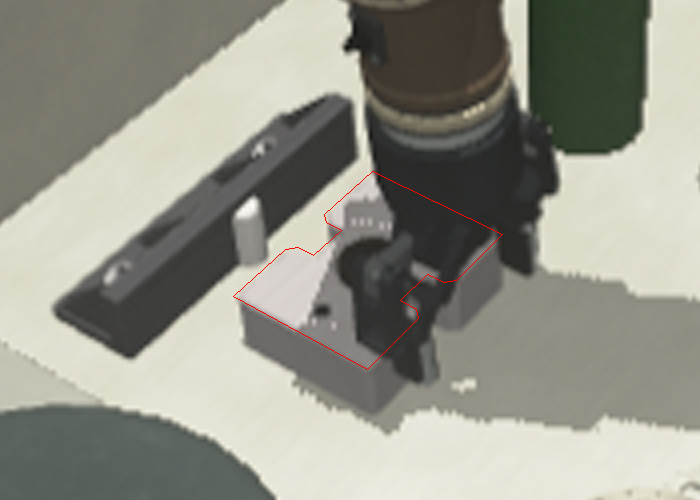

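>>> play_rows(
  delta_pos=[
    [0.16, 0.02, 0.06],
    [0.16, 0.03, 0.02],
    [0.16, 0.03, 0],
    [0.16, 0.03, 0],
    [0.16, 0.03, 0],
    [0.16, 0.03, 0],
    [0.16, 0.03, 0],
    [0, 0, 0],
  ],
  rotation=[
    [0.4, -0.2, 0],
    [0.3, -0.1, 0],
    [0, -0.1, 0],
    [0, -0.1, 0],
    [0, -0.1, 0],
    [0, -0.1, 0],
    [0, 0, 0],
    [0, 0, 0],
  ],
  claw=[1, 1, 1, 1, 1, 1, 1, 1],
)

```text
clock: 22.02
eef_pos: [0.5275, 0.2217, 0.0033]
tcp_rot: [0.007, 1.0, -0.004, -0.025]
wrist_force: [-0.4, 0.4, -0.2]
opening: 0.0854
```

```bash
python3 - <<'E'
from h import *
look('s13',(.59,.234,-.01))
E
```

```text
tcp [0.528  0.2216 0.0032] [ 0.007  1.    -0.004 -0.024] F [-1.2  1.1  0.7] t 22.125
block [ 0.5866  0.2325 -0.0102] deg -0.6 cost 1022.9375 0.89
die_block 0.64 [5.883e-01 2.330e-01 1.000e-04]
notch_a 0.78 [0.5408 0.2342 0.02  ]
notch_a 0.6 [0.6283 0.2332 0.0203]
bearing_cup 0.4 [0.5815 0.2341 0.0358]
```

View pics/s13z.png

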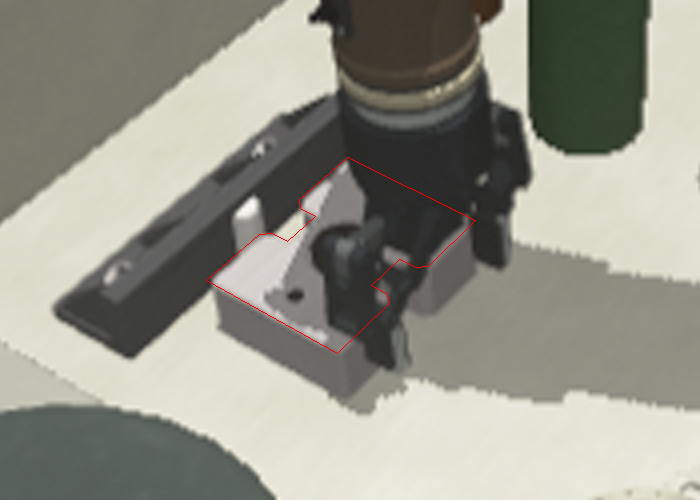

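>>> play_rows(
  delta_pos=[
    [0.14, 0.05, 0.1],
    [0.16, 0.05, 0.06],
    [0.16, 0.05, 0.02],
    [0.16, 0.04, 0.02],
    [0.16, 0.03, 0.02],
    [0.16, 0.03, 0],
    [0, 0, 0],
  ],
  rotation=[
    [0.1, -0.3, 0],
    [0.1, -0.2, 0],
    [0, -0.1, 0],
    [0, -0.1, 0],
    [0, -0.1, 0],
    [0, -0.1, 0],
    [0, 0, 0],
  ],
  claw=[1, 1, 1, 1, 1, 1, 1],
)

```text
clock: 23.15
eef_pos: [0.5527, 0.2291, 0.0089]
tcp_rot: [0.006, 1.0, -0.003, -0.011]
wrist_force: [-0.2, 0.2, -0.2]
opening: 0.0856
```

```bash
python3 - <<'E'
from h import *
look('s14',(.605,.234,-.01))
E
```

```text
tcp [0.5529 0.2291 0.009 ] [ 0.006  1.    -0.004 -0.011] F [-7.3 -1.5  0.5] t 23.25
block [ 0.6086  0.2369 -0.0261] deg -1.5 cost 1067.3125 0.59
die_block 0.83 [0.6087 0.234  0.0019]
notch_a 0.77 [0.6522 0.2387 0.0224]
notch_a 0.67 [0.5628 0.2374 0.0154]
bearing_cup 0.75 [ 0.3423  0.1733 -0.0028]
```

View pics/s14z.png

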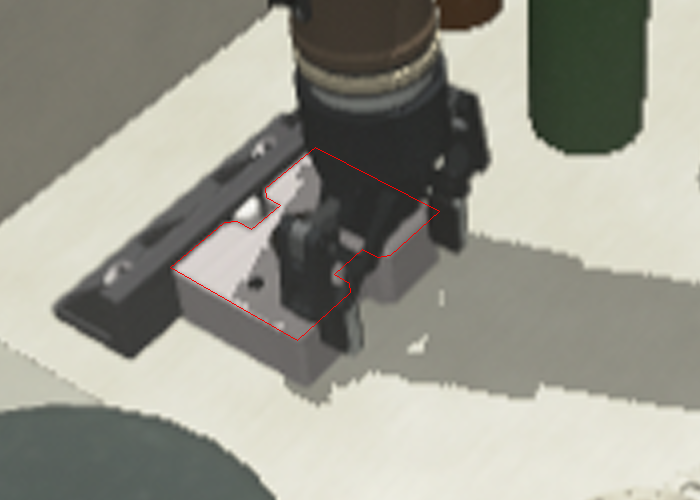

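>>> play_rows(
  delta_pos=[
    [0.2, 0, 0],
    [0.3, 0, 0],
    [0.3, 0, 0],
  ],
  rotation=[
    [0, -0.1, 0],
    [0, 0, 0],
    [0, 0, 0],
  ],
  claw=[1, 1, 1],
)

```text
clock: 23.78
eef_pos: [0.551, 0.2287, 0.0094]
tcp_rot: [0.012, 0.998, -0.003, -0.056]
wrist_force: [-38.0, -0.4, 28.1]
opening: 0.085
```

>>> play_rows(
  delta_pos=[
    [-0.2, 0, 0],
    [-0.4, 0, 0],
    [-0.6, 0, 0.1],
    [-0.6, 0, 0.5],
    [-0.6, 0, 1],
    [-0.3, 0, 1],
    [0, -0.5, 0.5],
    [0, 0, 0],
  ],
  rotation=[
    [0, 0, 0],
    [0, -0.6, 0],
    [0, -0.3, 0],
    [0, 0, 0],
    [0, 0, 0],
    [0, 0, 0],
    [0, 0, 0],
    [0, 0, 0],
  ],
  claw=[1, 1, 1, 1, 1, 1, 1, 1],
)

```text
clock: 24.78
eef_pos: [0.4416, 0.2138, 0.1835]
tcp_rot: [0.0, 1.0, -0.003, 0.018]
wrist_force: [0.2, 0.6, -0.6]
opening: 0.085
```

```bash
python3 - <<'E'
from h import *
look('s15',(.61,.235,-.01))
im=snap('side','d15');cv2.imwrite('pics/d15z.png',cv2.resize(im[:,:,::-1],None,fx=4,fy=4,interpolation=cv2.INTER_CUBIC)[420:1020,800:1600])
f=lambda n:[print(n,l,round(d['confidence'],2),w(n,d['position']).round(4)) for l in('fence','key','die_block','bearing_cup','wheel_hub','hub_shell','oil_bottle','spanner') for d in spot_point(n,l)[:1]]
f('scene');f('side')
E
```

```text
tcp [0.4396 0.2139 0.1808] [ 0.001  1.    -0.003  0.015] F [-0.7  0.4 -0.5] t 24.875
block [ 0.609   0.2361 -0.0156] deg -0.9 cost 214.9375 0.85
die_block 0.93 [0.611  0.2372 0.0038]
notch_a 0.78 [0.5625 0.2367 0.0177]
notch_a 0.72 [0.6531 0.2405 0.0218]
bearing_cup 0.68 [0.6091 0.2379 0.0356]
bearing_cup 0.62 [ 0.6599  0.2345 -0.0039]
scene fence 0.62 [ 0.6572  0.236  -0.0008]
scene key 0.76 [0.6558 0.2342 0.0399]
scene die_block 0.93 [0.611  0.2372 0.0038]
scene bearing_cup 0.68 [0.6091 0.2379 0.0356]
scene wheel_hub 0.96 [0.3279 0.3341 0.0013]
scene hub_shell 0.69 [ 0.4413  0.0216 -0.0019]
scene oil_bottle 0.8 [ 0.4479 -0.0809 -0.0022]
scene spanner 0.89 [ 0.3448  0.1763 -0.0024]
side fence 0.87 [ 0.6573  0.2402 -0.0033]
side key 0.78 [0.655  0.2345 0.0414]
side die_block 0.34 [0.6551 0.2376 0.0213]
side wheel_hub 0.68 [0.3333 0.3387 0.0007]
side hub_shell 0.78 [ 0.4448  0.0235 -0.0025]
side oil_bottle 0.66 [ 0.4445 -0.0831 -0.0007]
side spanner 0.51 [ 3.425e-01  1.689e-01 -1.000e-04]
```

View pics/s15z.png

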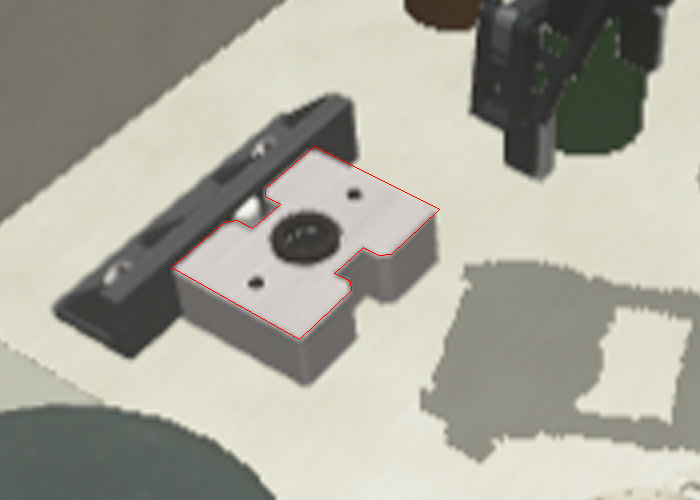

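View pics/d15z.png

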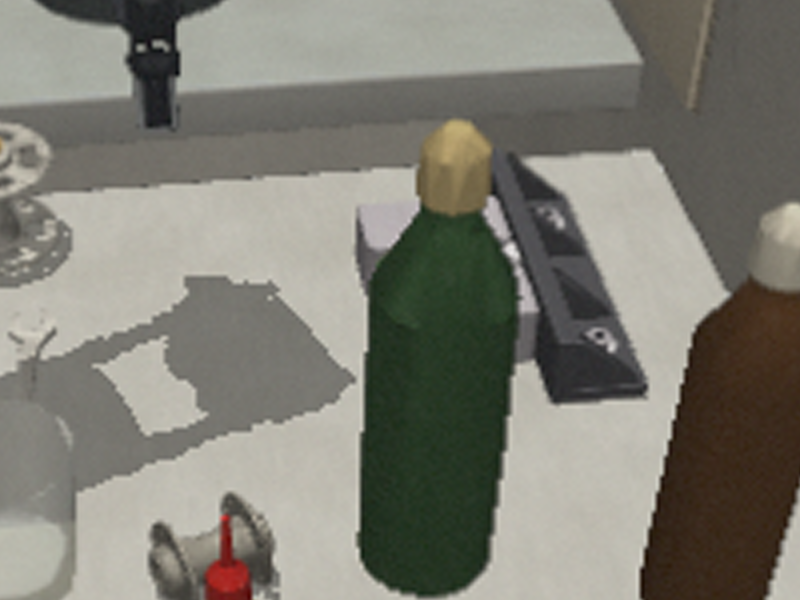

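>>> play_rows(
  delta_pos=[
    [0.3, 0.3, 1],
    [0.5, 0.2, 0.5],
    [0.5, 0, 0],
    [0.4, 0, 0],
    [0, 0, 0],
  ],
  rotation=[
    [0, 0.3, 0],
    [0, 0, 0],
    [0, 0, 0],
    [0, 0, 0],
    [0, 0, 0],
  ],
  claw=[1, 1, 1, 1, 1],
)

```text
clock: 26.5
eef_pos: [0.5211, 0.2375, 0.2547]
tcp_rot: [0.003, 1.0, -0.002, -0.004]
wrist_force: [-1.3, -0.6, 0.1]
opening: 0.0851
```

```bash
python3 - <<'E'
from h import *
im=snap('wrist','w1');print(r.get_state()['eef_pos'])
E
```

```text
[0.52009102 0.23746329 0.25443032]
```

View pics/w1.png

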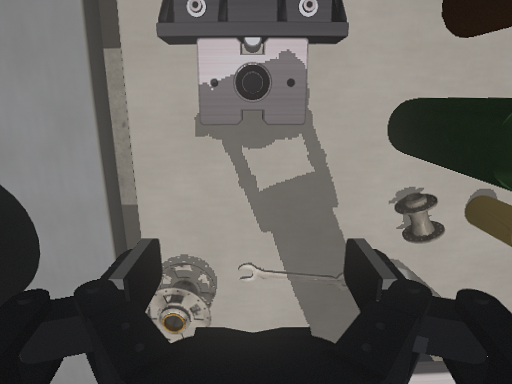

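```bash
python3 - <<'E'
from h import *
print(r.close_job())
E
```

```text
the job is handed in; nothing more can be done
None
```

I turned the block about 78° with pushes of the shut fingers at its corners and one end. I then pushed it straight home with both open fingers until the key was in the notch and the block was up against the fence. The job is handed in, at about 27 s of the 72 s allowed.

**Final position:** The last scene-camera fit puts the block at x 0.609, y 0.236 m, yaw −0.9°. The fence measured x 0.657, y about 0.236 m, yaw about −0.8°. So the block's origin is about 47 to 48 mm in front of the face (home is 46 mm), off centre by about 2 mm at most, and parallel to the fence. The remaining 1 to 2 mm is within the cameras' accuracy.

**Other checks:**
- **Seating:** a final push reached 38 N without the block moving, so I took it as fully seated.
- **Pictures:** the scene and wrist pictures show the side flush against the fence, the key in the notch and the bearing cup in its recess. The arm was clear of everything.
- **Bystanders:** the hub, spanner, hub shell and oil bottle measured within a few mm of where they started, within detection noise; the largest difference was about 7 mm, for the wheel hub.

**Limits and oddities:**
- The side camera could not confirm the fit: the green bottle hid most of the block, and its detection there had low confidence and was clearly wrong.
- Twice the tool tilted under load and felt an upward force: about 10 N in one of the turning pushes and 28 N in the final push. I saw no effect on the block or cup.

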